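Open the child-locked bedside drawer with one fingertip

TASK

The upper drawer of the bedside unit stands slightly open, stopped by the child-safety catch inside it. Press the catch's orange thumb pad down with your fingertip and keep it down while you draw the drawer out towards you past the rail, until the gap behind its front is at least 12 cm; then let the catch spring back up and come away. Do not force the catch, do not take hold of the drawer front or touch its knob, and leave the lower drawer shut and everything else standing where it is.

Things in the scene. Friction and masses are not known exactly. Their poses are not given: they have to be found in the camera images.
- unit: Low two-drawer bedside unit, brown wood with cream laminate top, 280 mm deep (x), 440 mm wide (y), 250 mm high; fixed. Origin: centre of its underside. Its x axis points horizontally from its drawer fronts towards its back, y along its width, z up. Front edge of top and rail: the plane x = -0.140 in its frame. A fixed blue comb tray lies along the back of its top.
- drawer (a joint): Upper drawer, slides out along the unit's -x. Value in m = gap between the inside of the drawer front and the unit's front edge; 0 shut, starts between 0.060 and 0.072, the catch stops it at 0.075, end stop 0.170. Slides with about 3 N friction and stays where it is left.
- front_inside (a point): Point at the middle of the top edge of the upper drawer front, on its inner side (the side towards the unit); 230 mm above the unit's underside. The front is 18 mm thick, 436 mm wide and 99 mm high.
- drawer_board: The inner 14 mm of the upper drawer's front (plywood), moves with the drawer. Origin on the unit's base plane, below the front's inner side.
- drawer_face: The outer 4 mm of the upper drawer's front (brown wood), moves with the drawer. Same origin as drawer_board.
- drawer_knob: Round brass knob 30 mm in diameter, standing out 24 mm from the middle of the upper drawer's front, its axis 170 mm above the unit's underside. Origin as drawer_board.
- catch_block: Ivory plastic block of the catch, screwed to the inside of the upper drawer front at the middle of its width: 46 mm wide (y), reaching 16 mm back from the front's inner side, its top 226 mm above the unit's underside (24 mm below the cream top). A fingertip on the pad can draw the drawer by this block's back face. Origin as drawer_board.
- catch_arm: Ivory sprung arm of the catch, 22 mm wide, running from the block back under the rail, 5 to 115 mm behind the front's inner side, with the orange thumb pad on it and a hook at its far end that stands 9 mm up behind the rail. Origin on its pivot, 4 mm behind the front's inner side, 208 mm above the unit's underside.
- catch_pad (a point): Centre of the top of the orange thumb pad (24 mm along x, 30 mm wide), 34 mm behind the front's inner side, 215 mm above the unit's underside when up, 35 mm below the cream top. The pad rises slightly to the back (0.15 rad). Between the block's back face and the rail there are 44 to 56 mm for the finger at the start.
- catch (a joint): Tilt of the catch arm in rad: 0 up, grows as the pad is pressed, stop at 0.45. The hook clears the rail above about 0.11 (pad about 4 mm down); pressing the pad 6 to 8 mm down gives 0.2 to 0.35 and takes about 5 to 10 N. It springs back up by itself, but only once the hook is clear in front of the rail (drawer beyond 0.105) or behind it.
- rail: Fixed wooden rail under the front edge of the unit's cream top, 16 mm thick (x), 18 mm high, across the whole width; lower edge 214 mm above the unit's underside. The hook stops against its back.
- lower (a joint): Lower drawer, m open, starts shut (0).
- tiffin: Bystander: red plastic lunch box with white clip latches, 106 x 155 x 64 mm, on the unit's top. Origin: centre of underside.
- tumbler: Bystander: steel tumbler, 72 mm across, 95 mm high, on the unit's top. Origin: centre of underside.
- jar: Bystander: glass jar of hair bands with yellow twist cap, 66 mm across, 92 mm high, on the unit's top. Origin: centre of underside.
- saucer: Bystander: white ceramic saucer, 124 mm across, 18 mm high, on the unit's top. Origin: centre of underside.
- toy_top: Bystander: wooden toy top, 50 mm across, 62 mm high, standing on its flat head with its point up, on the unit's top. Origin: centre of underside.
- bottle: Bystander: blue water bottle, 68 mm across, 200 mm high, on the planks to the left. Origin: centre of underside.
- clock: Bystander: green alarm clock, 45 x 85 x 92 mm, on the planks to the right. Origin: centre of underside.

How it is judged (in metres and radians):
On the way, in this order (a step that is already met when the one before it is completed fails the run):
1. a finger presses the catch down while the drawer is still held by it (value of joint catch above 0.08 rad and contact force between the fingers and catch_arm above 1 N and value of joint drawer below 0.077 m), for 0.1 s.
2. with the catch still held down by the finger, the drawer slides out so that the hook passes under the rail (value of joint drawer between 0.078 and 0.105 m and value of joint catch above 0.08 rad and contact force between the fingers and catch_arm above 0.5 N).
At the end, for the whole second after the job is handed in: The upper drawer rests at least 120 mm open, its catch is up again (under 0.04 rad), the lower drawer is shut (under 10 mm), and every bystander stands upright within 20 mm of where it was (value of joint drawer above 0.12 m and velocity of joint drawer between -0.01 and 0.01 m/s and value of joint catch below 0.04 rad and value of joint lower below 0.01 m and distance of each of tiffin, tumbler, jar, saucer, toy_top, bottle, clock from where it was at the start of the episode below 0.02 m and angle between each of tiffin, tumbler, jar, saucer, toy_top, bottle, clock's own z axis and vertical below 0.2 rad); the robot touches nothing.
It fails at once if the catch is forced: over 60 N from the fingers on it, or over 60 N between its hook and the rail (contact force between the fingers and catch_arm above 60 N or contact force between catch_arm and rail above 60 N).
It fails at once if the drawer front is gripped (fingers press on its outside and on its inside or the catch at once) (contact force between the fingers and drawer_face above 2 N and (contact force between the fingers and drawer_board above 2 N or contact force between the fingers and catch_block above 2 N or contact force between the fingers and catch_arm above 2 N)).
It fails at once if the knob is handled (over 3 N) (contact force between the fingers and drawer_knob above 3 N).
It fails at once if the lower drawer is pulled open more than 20 mm (value of joint lower above 0.02 m).
It fails at once if a bystander is lifted, carried or pushed more than 30 mm, or tipped (distance of any of tiffin, tumbler, jar, saucer, toy_top, bottle, clock from where it was at the start of the episode above 0.03 m or angle between any of tiffin, tumbler, jar, saucer, toy_top, bottle, clock's own z axis and vertical above 0.35 rad).
It also fails if it takes over 38 s, if anything falls off the work surface, if the arm or the gripper's body presses on something with over 40 N, if the wrist force passes 120 N, or if a joint passes its speed limit or range.

ROBOT

A 7-joint arm with a two-finger parallel gripper is mounted at the origin on the work surface. World frame = base frame: x ahead of the robot, y to its left, z up, the work surface at z = 0. Lengths are in mm, angles in rad, forces in N, time in s.
With the tool pointing down it reaches from about 400 to 750 mm from the base axis. Payload 19.5 kg.
Tool frame: the origin (TCP) lies on the centre line of the jaws, within the pads' length; the fingertips stand 8 mm ahead of it and the grasp point (between the pads) lies 11 mm behind it; z points along the fingers, y is the line along which they close (so a half turn about z gives the same grasp; the last joint's range is limited). The gripper opens to 85 mm and grips with 20 to 120 N. Pads are 22 mm wide; open, the fingers measure 114 mm over their backs; the gripper's body (76 mm by 85 mm) begins 54 mm behind the grasp point. The pads swing forward as they close: fully open they stand 13 mm farther back than shut.
Start: joints at [-1.384, 0.707, -0.028, 1.485, 0.022, 0.951, -0.075], TCP at [130.405, 559.992, 239.268] pointing down, gripper open.
Joint ranges: [-2.71, 2.71], [-0.32, 2.16], [-1.57, 1.52], [0, 2.45], [-1.46, 4.6], [0, 2.02], [-2.83, 2.83]. Speed limits (rad/s): [1.89, 1.89, 2.57, 2.57, 3.01, 3.01, 3.01].

INTERFACE

Orientations are given as a unit quaternion [w, x, y, z].
In Python, from bench import bot gives the robot as it stands.
- The arm moves only by the tool arm_command, never from a script. Its argument "deltas" is a list of rows, each a list of 7 numbers: the turn, a rotation vector about the tool's x, y, z in degrees, then the shift along the tool's x, y, z in mm, then the gripper command: -1 is shut, 1 is fully open, values between are in proportion. A call has 1 to 12 rows; each row is the pose to reach, as a shift and turn from the pose commanded when the call began, along the tool's axes at that moment; what a row does not reach only later rows make up. A row lasts 1/10 s, in which the tool goes at most 50 mm and 8.59 degrees, less where a joint would pass 70% of its speed; a pose out of reach is approached as far as the arm can. A call with a gripper value outside its range is refused whole. The fingers move at their own pace and stop on an object; "newtons" is the grip in N (left out, the last holds). Time passes only in rows, so rows that repeat a pose let the fingers close. It gives the time, the measured TCP pose, the force, the opening and the grip force at its end, in the units of the state.
- bot.get_state(): the state, without advancing time (a new reading comes with each control period).
- bot.snapshot(name): name is "scene" or "side" or "wrist"; returns the picture (400x640x3 uint8, blue, green, red); there is no depth.
- bot.calibration(name): a dict with "fx", "fy", "cx", "cy" (pixels), "origin" and "rotation" of the camera in the world. Camera axes: x right, y down, z forward; pixel columns grow to the right and rows downward; lengths in mm; the calibration is good to about 2 mm. A picture is of the moment at which its call begins: read the wrist's pose just before it. calibration takes no time and is no camera call; for the wrist camera it gives the pose at the moment of the call.
- bot.job_done(): hands the job in; it is judged then, once.
The state is a dict: "time_s": time; "q": joint angles; "joint_vel": joint speeds; "tau": joint torques, N m; "tool_pos": TCP position; "orientation": TCP orientation; "ft_force": force on the tool from outside, world axes, zero at the start; "moment": the same for the moment, N m; "width": finger opening in mm; "grip_force": force on a finger pad.
Only numpy, scipy, OpenCV 4.12 (cv2) and the standard library are available. Lean on these libraries where they do the work, as an engineer would, in place of code of your own. Each camera call takes 0.05 s, during which the arm holds its last target. There are 200 camera calls.

## Working session

There is one attempt and no reset: what is moved stays moved. The work goes in short steps, Python scripts to look and compute and a tool call to move; the robot and the scene stay as the last step left them, time stands still between calls to the robot, and variables do not carry over. Pictures are saved under pics/ and viewed, at most 10 in all, crops included, and the job is handed in when it is done.

Besides the shell and the picture viewer there is one more tool, called after "Emit:" by a JSON object that holds its "api" and its "payload", one argument or row to a line. arm_command: Moves the arm, as the interface text tells. Its arguments: {"type":"object","properties":{"deltas":{"type":"array"},"newtons":{"type":"number"}},"required":["deltas"]}

```bash
mkdir -p pics; python3 - <<'E'
from bench import bot
import cv2
s=bot.get_state()
print({k:s[k] for k in ("time_s","tool_pos","orientation","ft_force","width")})
for n in ("scene","side"):
    c=bot.calibration(n);print(n,c)
    cv2.imwrite(f"pics/{n}0.png",bot.snapshot(n))
E
```

```text
{'time_s': 0.0, 'tool_pos': array([130.38132802, 559.78124994, 238.84007476]), 'orientation': array([-4.40501163e-05,  1.14174921e-01,  9.93460521e-01, -5.27627300e-04]), 'ft_force': array([0.30534432, 0.27418753, 0.48651859]), 'width': 85.50111648820271}
scene {'fx': 517.2028330521067, 'fy': 517.2028330521067, 'cx': 318.1574972182503, 'cy': 201.81136437800123, 'origin': array([1139.43014404, -100.80043335, 1794.49090777]), 'rotation': array([-0.11718164,  0.75646836,  0.6362617 , -0.0958913 ])}
side {'fx': 371.5043581567651, 'fy': 371.5043581567651, 'cx': 315.2504722600464, 'cy': 201.0248734870205, 'origin': array([ 773.40922043,  361.89266348, 1273.93346758]), 'rotation': array([-0.02895375,  0.14905902,  0.97391277, -0.16863275])}
```

View pics/scene0.png

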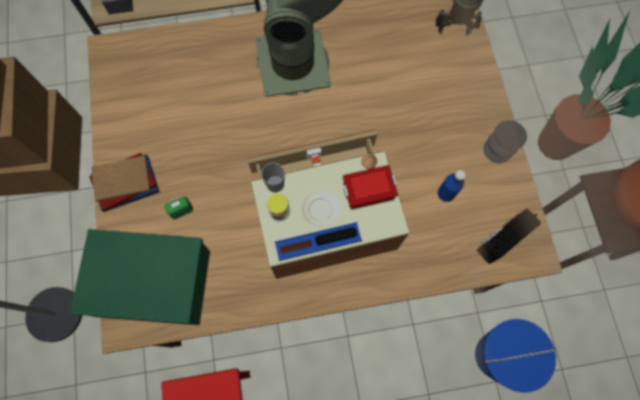

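View pics/side0.png

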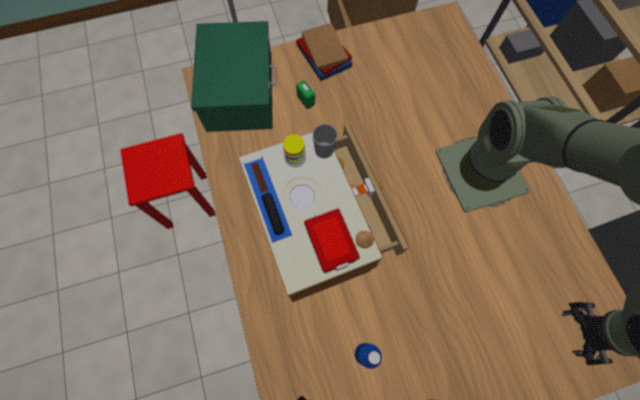

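The scene view shows the unit with the open drawer and orange pad at about (316,157). In the side view the pad is at about (362,188). I'll enlarge both to read pixels more finely.

```bash
python3 - <<'E'
import cv2,numpy as np
a=cv2.imread("pics/scene0.png")[120:220,240:400]; b=cv2.imread("pics/side0.png")[120:270,300:420]
a=cv2.resize(a,None,fx=4.8,fy=4.8,interpolation=cv2.INTER_CUBIC)[:,:]
cv2.imwrite("pics/a.png",a)
cv2.imwrite("pics/b.png",cv2.resize(b,None,fx=4,fy=4,interpolation=cv2.INTER_CUBIC))
for n in("scene","side"):
    im=cv2.imread(f"pics/{n}0.png"); h=cv2.cvtColor(im,cv2.COLOR_BGR2HSV)
    m=cv2.inRange(h,(5,150,150),(18,255,255))
    k,l,st,c=cv2.connectedComponentsWithStats(m)
    print(n,[(st[i].tolist(),c[i].round(1).tolist()) for i in range(1,k) if st[i][4]>5])
E
```

```text
scene [([311, 157, 9, 6, 39], [315.3, 159.3])]
side [([357, 184, 9, 10, 58], [361.0, 188.4])]
```

View pics/a.png

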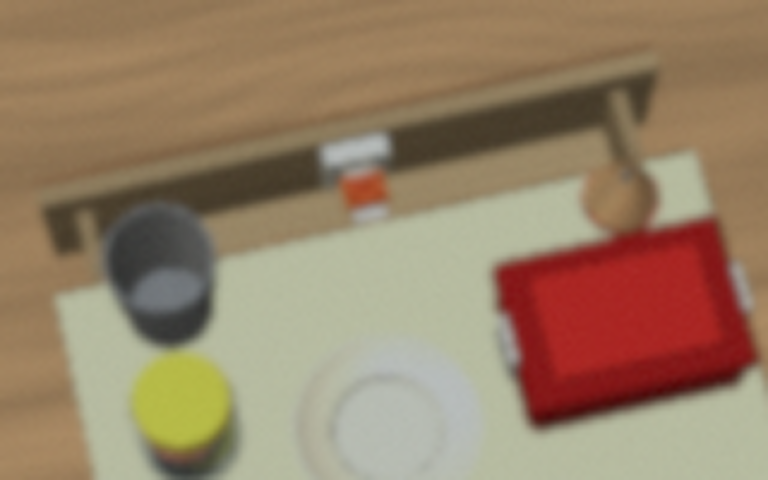

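View pics/b.png

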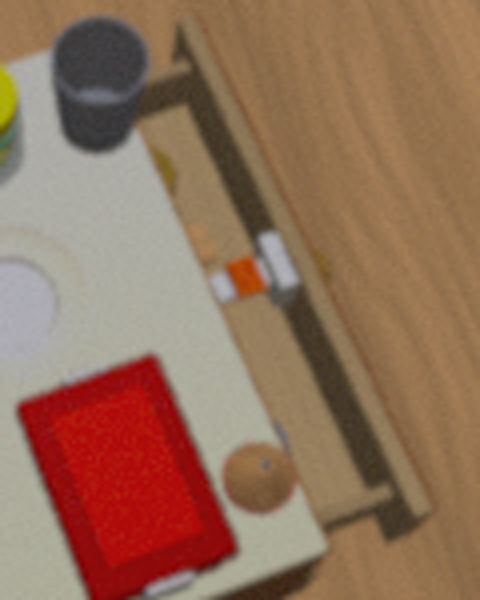

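The crops show the pad clearly. In crop a the unit's front corners are at (696,152) and (58,298). The ivory block is at (355,150) in crop a and (278,262) in crop b.

```bash
cat > h.py <<'E'
import numpy as np
from bench import bot
from scipy.spatial.transform import Rotation as R
def rot(q): return R.from_quat(np.roll(q,-1))
def ray(c,p):
    d=rot(c["rotation"]).apply([(p[0]-c["cx"])/c["fx"],(p[1]-c["cy"])/c["fy"],1]); return np.array(c["origin"]),d/np.linalg.norm(d)
def tri(rs):
    A=sum(np.eye(3)-np.outer(d,d) for o,d in rs); b=sum((np.eye(3)-np.outer(d,d))@o for o,d in rs)
    x=np.linalg.solve(A,b); return x,[np.linalg.norm(np.cross(x-o,d)) for o,d in rs]
def plane(r,z): o,d=r; return o+d*(z-o[2])/d[2]
E
python3 - <<'E'
from h import *
S=bot.calibration("scene");T=bot.calibration("side")
a=lambda u,v:ray(S,(u/4.8+240-.4,v/4.8+120-.4)); b=lambda u,v:ray(T,(u/4+300-.4,v/4+120-.4))
pr=lambda n,x:print(n,np.round(x[0],1),np.round(x[1],1))
pr("pad",tri([ray(S,(315.3,159.3)),ray(T,(361,188.4))]))
pr("block",tri([a(355,148),b(278,260)]))
pr("cornerR(left)",tri([a(696,152),b(328,550)]))
pr("front outer end L",tri([a(655,52),b(430,510)]))
pr("front outer end R",tri([a(42,202),b(188,15)]))
print("corner planes",plane(a(696,152),250).round(1),plane(a(58,298),250).round(1),"side",plane(b(328,550),250).round(1))
print("toytop", tri([a(620,172),b(265,464)])[0].round(1))
print("pad plane",plane(ray(S,(315.3,159.3)),215),plane(ray(T,(361,188.4)),215))
print("front pts scene z230",plane(a(655,52),230),plane(a(42,202),230),"side",plane(b(430,510),230),plane(b(188,15),230))
E
```

```text
pad [508.3   6.3 219.5] [0.1 0.1]
block [482.6   5.5 231.4] [1. 1.]
cornerR(left) [533.  228.1 256. ] [0.6 0.6]
front outer end L [448.4 220.2 236.8] [0.1 0.1]
front outer end R [ 484.2 -210.3  238.8] [3.1 3.1]
corner planes [531.3 229.6 250. ] [ 561.5 -207.3  250. ] side [531. 227. 250.]
toytop [561.9 166.7 308.2]
pad plane [506.62705136   6.6035149  215.        ] [507.12351911   4.73008769 215.        ]
front pts scene z230 [445.49563178 221.60970878 230.        ] [ 483.80778317 -210.07158545  230.        ] side [446.20982215 219.21267657 230.        ] [ 478.58887909 -216.66312417  230.        ]
```

Emit:
{"api": "arm_command", "payload": {
  "deltas": [
    [0,0,-4,-40,-30,-40,-1],
    [0,0,-8,-80,-60,-60,-1],
    [0,0,-12,-120,-90,-60,-1],
    [0,0,-16,-160,-120,-60,-1],
    [0,0,-17,-200,-150,-60,-1],
    [0,0,-17,-250,-190,-60,-1],
    [0,0,-17,-285,-230,-65,-1],
    [0,0,-17,-320,-270,-70,-1],
    [0,0,-17,-355,-310,-75,-1],
    [0,0,-17,-390,-350,-80,-1],
    [0,0,-17,-430,-390,-80,-1],
    [0,0,-17,-460,-420,-80,-1]
  ],
  "newtons": 20
}}

```text
time_s: 1.3
tool_pos: [462.1, 80.5, 318.7]
orientation: [0.0, -0.034, 0.999, -0.0]
ft_force: [1.5, 0.9, 0.3]
width: 0.2
grip_force: 0.0
```

Emit:
{"api": "arm_command", "payload": {
  "deltas": [
    [0,0,0,-20,-40,0,-1],
    [0,0,0,-41,-78,0,-1],
    [0,0,0,-41,-78,0,-1],
    [0,0,0,-41,-78,0,-1],
    [0,0,0,-41,-78,0,-1]
  ]
}}

```text
time_s: 1.8
tool_pos: [507.3, 8.4, 318.4]
orientation: [-0.0, -0.034, 0.999, 0.0]
ft_force: [-0.0, 0.3, 0.3]
width: -0.3
grip_force: 0.0
```

```bash
python3 - <<'E'
from h import *
import cv2
s=bot.get_state();print(s["tool_pos"],s["orientation"],s["ft_force"])
print(bot.calibration("wrist"))
cv2.imwrite("pics/w1.png",bot.snapshot("wrist"))
E
```

```text
[507.32274108   8.3794024  318.36072258] [-2.14509261e-04 -3.44783155e-02  9.99405411e-01  1.53561267e-04] [-0.01314698  0.30962234  0.26837847]
{'fx': 318.61555667525204, 'fy': 318.61555667525204, 'cx': 322.67355221254144, 'cy': 198.51876453713479, 'origin': array([424.66452005,   3.28170642, 452.88217183]), 'rotation': array([0.1107877 , 0.6735844 , 0.72101984, 0.11891397])}
```

View pics/w1.png

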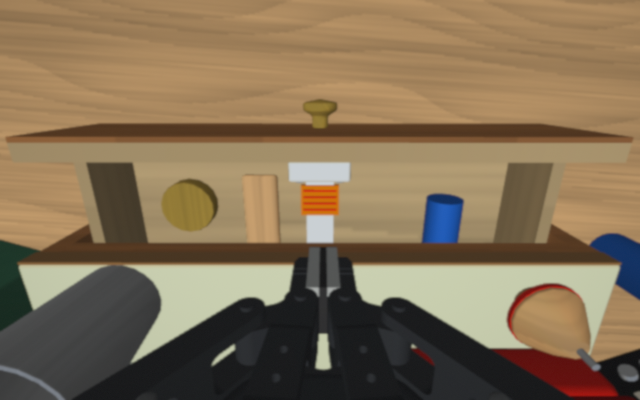

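The wrist view shows the orange pad centred at (320,200). The block's top face covers rows 162–182, the front's inner top edge is at row 162, and the cream top's front edge is at row 263. The fingers are in line with the pad.

```bash
python3 - <<'E'
from h import *
W=bot.calibration("wrist");S=bot.calibration("scene");T=bot.calibration("side")
p=lambda u,v,z:plane(ray(W,(u,v)),z).round(1)
print("pad",p(320,200,215),"pad front/back",p(320,184,213),p(320,215,217))
print("block back",p(320,181,226),"ends",p(289,181,226),p(350,181,226))
print("front inner",p(320,162,230),p(8,140,230),p(630,138,230),"inner ends",p(20,162,230),p(625,162,230))
print("top edge",p(20,263,250),p(620,263,250),p(320,263,250))
print(tri([ray(S,(315.3,159.3)),ray(T,(361,188.4)),ray(W,(320,200))]))
E
```

```text
pad [506.5   7.  215. ] pad front/back [493.9   6.1 213. ] [518.4   7.8 217. ]
block back [487.9   5.8 226. ] ends [489.5 -17.  226. ] [486.4  27.9 226. ]
front inner [472.8   4.9 230. ] [ 472.1 -212.6  230. ] [441.2 218.5 230. ] inner ends [ 487.4 -208.   230. ] [458.  221.4 230. ]
top edge [ 557.2 -206.5  250. ] [527.7 225.8 250. ] [542.5   9.6 250. ]
(array([506.87764989,   6.20416033, 215.92010139]), [np.float64(0.35615566180002917), np.float64(1.2324581340045166), np.float64(1.0095403845451905)])
```

Emit:
{"api": "arm_command", "payload": {
  "deltas": [
    [0,0,0,0,-2,20,-1],
    [0,0,0,0,-2,40,-1],
    [0,0,0,0,-2,60,-1],
    [0,0,0,0,-2,76,-1],
    [0,0,0,0,-2,84,-1],
    [0,0,0,0,-2,86,-1],
    [0,0,0,0,-2,86,-1],
    [0,0,0,0,-2,86,-1]
  ]
}}

```text
time_s: 2.65
tool_pos: [508.0, 5.7, 233.1]
orientation: [0.0, -0.034, 0.999, -0.0]
ft_force: [0.1, -0.3, 0.7]
width: -0.2
grip_force: 0.0
```

```bash
python3 - <<'E'
from h import *
import cv2
s=bot.get_state();print(s["tool_pos"],s["ft_force"])
cv2.imwrite("pics/w2.png",bot.snapshot("wrist"))
E
```

```text
[508.04429894   5.67683825 233.0939443 ] [ 0.1455995  -0.33152846  0.68853593]
```

View pics/w2.png

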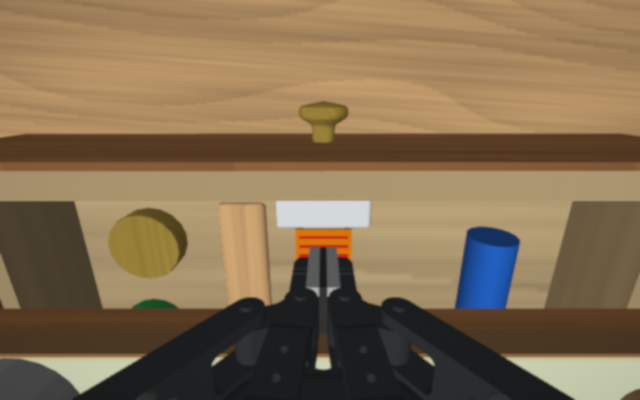

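The fingertip sits centred over the pad at about (322,250), behind the block and clear of the rail. Next I lower it gently.

Emit:
{"api": "arm_command", "payload": {
  "deltas": [
    [0,0,0,1,0,3,-1],
    [0,0,0,1,0,6,-1],
    [0,0,0,1,0,8,-1],
    [0,0,0,1,0,10,-1],
    [0,0,0,1,0,12,-1],
    [0,0,0,1,0,13,-1],
    [0,0,0,1,0,13,-1],
    [0,0,0,1,0,13,-1]
  ]
}}

```text
time_s: 3.5
tool_pos: [507.0, 5.5, 219.5]
orientation: [0.0, -0.034, 0.999, -0.0]
ft_force: [1.8, -0.2, 3.6]
width: 0.2
grip_force: 1.5
```

Emit:
{"api": "arm_command", "payload": {
  "deltas": [
    [0,0,0,0,0,1,-1],
    [0,0,0,0,0,2,-1],
    [0,0,0,0,0,3,-1],
    [0,0,0,0,0,4,-1],
    [0,0,0,0,0,4,-1],
    [0,0,0,0,0,4,-1]
  ]
}}

```text
time_s: 4.1
tool_pos: [507.1, 5.5, 215.6]
orientation: [0.0, -0.034, 0.999, -0.0]
ft_force: [2.2, 0.4, 7.9]
width: -0.0
grip_force: 4.0
```

Emit:
{"api": "arm_command", "payload": {
  "deltas": [
    [0,0,0,2,0,0,-1],
    [0,0,0,4,0,0,-1],
    [0,0,0,6,0,0,-1],
    [0,0,0,8,0,0,-1],
    [0,0,0,10,0,0,-1],
    [0,0,0,12,0,0,-1],
    [0,0,0,14,0,0,-1],
    [0,0,0,14,0,0,-1]
  ]
}}

```text
time_s: 4.9
tool_pos: [492.8, 4.5, 215.6]
orientation: [0.0, -0.034, 0.999, -0.0]
ft_force: [1.2, 0.4, 8.8]
width: 0.1
grip_force: 4.1
```

Emit:
{"api": "arm_command", "payload": {
  "deltas": [
    [0,0,0,4,0,0,-1],
    [0,0,0,8,0,0,-1],
    [0,0,0,12,0,0,-1],
    [0,0,0,16,0,0,-1],
    [0,0,0,20,0,0,-1],
    [0,0,0,24,0,0,-1],
    [0,0,0,28,0,0,-1],
    [0,0,0,28,0,0,-1]
  ]
}}

```text
time_s: 5.7
tool_pos: [464.5, 2.6, 215.6]
orientation: [-0.0, -0.034, 0.999, -0.0]
ft_force: [-1.2, -0.2, 7.0]
width: -0.1
grip_force: 3.9
```

```bash
python3 - <<'E'
from h import *
import cv2
cv2.imwrite("pics/w3.png",bot.snapshot("wrist"))
W=bot.calibration("wrist");print(bot.get_state()["tool_pos"])
E
```

```text
[464.54454534   2.53951096 215.57061431]
```

View pics/w3.png

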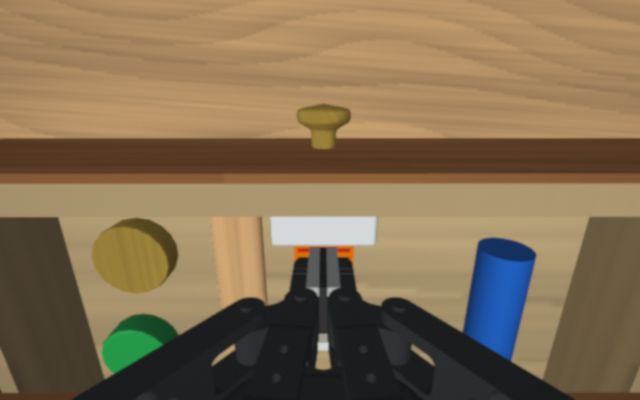

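The drawer is coming out with the fingertip: the block (rows 217–245) stays right in front of the tip and the pad is still pressed. I keep drawing.

Emit:
{"api": "arm_command", "payload": {
  "deltas": [
    [0,0,0,4,0,0,-1],
    [0,0,0,8,0,0,-1],
    [0,0,0,12,0,0,-1],
    [0,0,0,16,0,0,-1],
    [0,0,0,20,0,0,-1],
    [0,0,0,24,0,0,-1],
    [0,0,0,28,0,0,-1],
    [0,0,0,32,0,0,-1],
    [0,0,0,35,0,0,-1],
    [0,0,0,37,0,0,-1],
    [0,0,0,37,0,0,-1]
  ]
}}

```text
time_s: 6.85
tool_pos: [427.9, 0.0, 215.6]
orientation: [0.0, -0.034, 0.999, -0.0]
ft_force: [0.2, 0.0, 8.0]
width: -0.2
grip_force: 4.0
```

```bash
python3 - <<'E'
from h import *
import cv2
im=bot.snapshot("wrist"); W=bot.calibration("wrist")
g=cv2.cvtColor(im,cv2.COLOR_BGR2GRAY)[180:280,322].astype(int)
d=np.diff(g);r=[180+i for i in np.argsort(-abs(d))[:8]];print(sorted(r))
for v in (205,212,217,222,245): print(v,plane(ray(W,(322,v)),230).round(1))
E
```

```text
[np.int64(183), np.int64(215), np.int64(216), np.int64(244), np.int64(245), np.int64(246), np.int64(247), np.int64(248)]
205 [388.6  -2.3 230. ]
212 [391.6  -2.1 230. ]
217 [393.7  -1.9 230. ]
222 [395.9  -1.8 230. ]
245 [406.3  -1.1 230. ]
```

The drawer is about 0.145 m open, so I lift away.

Emit:
{"api": "arm_command", "payload": {
  "deltas": [
    [0,0,0,0,0,-3,-1],
    [0,0,0,0,0,-6,-1],
    [0,0,0,0,0,-9,-1],
    [0,0,0,0,0,-14,-1],
    [0,0,0,0,0,-30,-1],
    [0,0,0,0,0,-60,-1],
    [0,0,0,0,0,-90,-1],
    [0,0,0,0,0,-110,-1],
    [0,0,0,0,0,-110,-1],
    [0,0,0,0,0,-110,-1]
  ]
}}

```text
time_s: 7.9
tool_pos: [427.9, 0.1, 325.4]
orientation: [0.0, -0.034, 0.999, -0.0]
ft_force: [0.0, -0.1, -0.2]
width: 0.0
grip_force: 0.0
```

```bash
python3 - <<'E'
from h import *
import cv2
s=bot.get_state();print(s["tool_pos"],s["ft_force"],s["time_s"])
a=bot.snapshot("wrist"); b=bot.snapshot("side")[100:300,220:460]
cv2.imwrite("pics/end.png",np.vstack([cv2.resize(a,(480,300)),cv2.resize(b,(360,300)) if 0 else cv2.copyMakeBorder(cv2.resize(b,(360,300)),0,0,0,120,0)]))
E
```

```text
[4.27867419e+02 8.20460431e-02 3.25358807e+02] [ 0.03329589 -0.0732907  -0.21333456] 7.9
```

View pics/end.png

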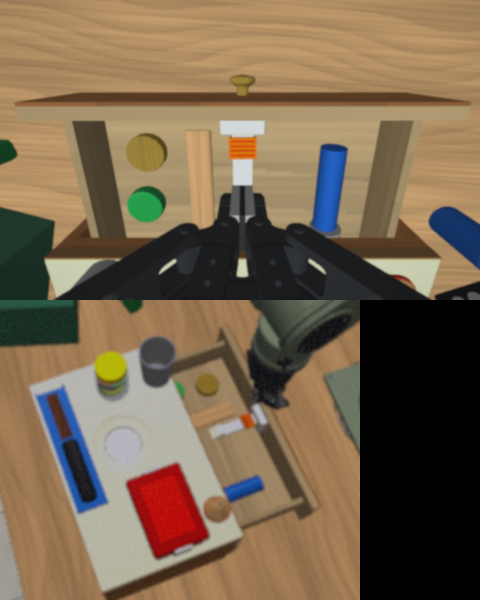

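The drawer is well open, with the block and orange pad at about (242,148) in the upper view. The catch arm's end is clear of the rail, the catch is up, the bystanders haven't moved and the arm is free of everything.

```bash
python3 -c "
from bench import bot
print(bot.job_done())"
```

```text
the job is handed in; nothing more can be done
None
```

I pressed the catch down, drew the upper drawer out to about 0.145 m by the wrist-camera measurement, let the catch spring back up, and handed the job in at about 8 s with the arm clear; no verdict was returned.

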